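Set out the spare fuses and pull the lamp's fuse carrier

ROBOT

A 6-joint arm with a two-finger parallel gripper is mounted at the origin on the work surface. World frame = base frame: x ahead of the robot, y to its left, z up, the work surface at z = 0. Lengths are in m, angles in rad, forces in N, time in s.
With the tool pointing down it reaches from about 0.375 to 0.975 m from the base axis. Payload 3.8 kg.
Tool frame: the origin (TCP) lies at the very end of the fingers, on their centre line; the grasp point (between the pads) lies bot.grasp_offset behind it (bot.grasp_offset is the distance from the TCP to the grasp point, in m); y points along the fingers, x is the direction in which the jaws open and shut, and the axes are right-handed (so a half turn about y gives the same grasp; the last joint's range is limited). The gripper opens to 85 mm and grips with 20 to 120 N. Pads are 22 mm wide; open, the fingers measure 114 mm over their backs; the gripper's body (76 mm by 85 mm) begins 54 mm behind the grasp point. The pads swing forward as they close: fully open they stand 13 mm farther back than shut.
Start: joints at [1.178, 0.264, 1.604, -0, 1.274, -0.037], TCP at [0.235, 0.633, 0.231] pointing down, gripper open.
Joint ranges: [-2.63, 2.63], [-0.94, 2.18], [0.31, 2.57], [-1.31, 4.45], [0, 2.66], [-2.55, 2.55]. Speed limits (rad/s): [2.57, 2.57, 3.14, 3.14, 3.14, 3.14].

INTERFACE

Orientations are given as a rotation vector (axis times angle).
In Python, from workcell import sensors, read_camera, job, bot gives the robot as it stands.
- The arm moves only by the tool arm_command, never from a script. Its argument "deltas" is a list of rows, each a list of 4 numbers: the shift along the tool's x, y, z in m, then the turn about the tool's y in rad. A call has 1 to 20 rows; each row shifts and turns the commanded pose from where the row before left it, along the tool's axes as they then stand; what a row does not reach is not made up. A row lasts 1/8 s, in which the tool goes at most 62.5 mm and 10.7 degrees, less where a joint would pass 70% of its speed; a pose out of reach is approached as far as the arm can. A call is refused whole if a number of a shift passes 0.0625 or a number of a turn 0.188, either way. A call with a gripper value outside its range is refused whole. "fingers" is the finger opening in m, from 0 to 0.0854, set as the call begins (left out, the last holds). The fingers move at their own pace and stop on an object; "newtons" is the grip in N (left out, the last holds). Time passes only in rows, so rows that do not move let the fingers close. It gives the time, the measured TCP pose, the force and the opening at its end, in the units of the state.
- sensors.read_state(): the state, without advancing time (a new reading comes with each control period).
- read_camera(name): name is "scene" or "side" or "wrist"; returns a dict with "color" (420x560x3 uint8, red, green, blue), "vfov" (degrees; the focal length in pixels is half the picture's height over the tangent of half this angle, whatever the lens; pixels are square), "cx", "cy" (the principal point, pixels), "R" (3x3) and "t" (3): a world point X has camera coordinates R X + t; the wrist camera has in their place "T_tool_cam" (4x4, takes a point from camera to tool coordinates, whose origin is the TCP and whose axes are the tool frame's). Camera axes: x right, y down, z forward; pixel columns grow to the right and rows downward; lengths in m; the calibration is good to about 2 mm. A picture is of the moment at which its call begins: read the wrist's pose just before it. There is no depth.
- job.finish_job(): hands the job in, once; it reports no verdict.
The state is a dict: "time": time; "q": joint angles; "joint_vel": joint speeds; "joint_torque": joint torques, N m; "tool_pos": TCP position; "tcp_rot": TCP orientation; "wrist_force": force on the tool from outside, world axes, zero at the start; "torque": the same for the moment, N m; "width": opening from 0.0 (shut) to 1.0 (fully open).
Only numpy, scipy, OpenCV 4.12 (cv2) and the standard library are available. Lean on these libraries where they do the work, as an engineer would, in place of code of your own. Each camera call takes 0.05 s, during which the arm holds its last target.

TASK

Set out the spares before servicing the lamp circuit: stand the two loose cartridge fuses upright on the two brass discs of the little shelf, one on either side of the fuse already there, so the three make a neat row. Then pinch the two orange side catches of the white fuse carrier together, lift it straight up out of its brown holder, and finish still holding it by the pinched catches, upright and still, with its foot at least 6 cm above the holder's top. Do not push the jug, saucer, pencil box or spare bulb about.

Things in the scene. Friction and masses are not known exactly. Their poses are not given: they have to be found in the camera images.
- fuse_1_c (a point): loose standing spare cartridge fuse: white ceramic cylinder, 24 mm diameter, 56 mm tall, 60 g, brass caps and a green band; starts standing on the ledge. This point is its centre, 28 mm above its foot; z axis up along the cylinder.
- fuse_2_c (a point): loose standing spare cartridge fuse: white ceramic cylinder, 24 mm diameter, 56 mm tall, 60 g, brass caps and a green band; starts standing on the ledge (identical to fuse_1). This point is its centre, 28 mm above its foot; z axis up along the cylinder.
- fuse_mid_c (a point): loose standing spare cartridge fuse: white ceramic cylinder, 24 mm diameter, 56 mm tall, 60 g, brass caps and a green band; already stands on the shelf's middle. This point is its centre, 28 mm above its foot; z axis up along the cylinder.
- spot_left (a point): centre of the brass disc (30 mm diameter, flush) at the left (+y) end of the little fixed wooden shelf: a board 76 mm deep (its x) by 150 mm long (its y), top 30 mm above the ledge; this point is on the top. Axes are the shelf's: y along the row, x across it, z up. A thin brass line joins the places.
- spot_right (a point): the same for the right (-y) place, 72 mm from spot_left along the shelf; fuse_mid stands halfway between them (36 mm from each).
- spot_mid (a point): middle place on the shelf's top, on the brass line, where fuse_mid stands.
- holder_top (a point): fixed dark brown fuse holder, a block 60 mm (x) by 80 mm (y) by 40 mm tall on the ledge with a rectangular well for the carrier; this point is the centre of the well's mouth, level with the block's top, 40 mm above the ledge. Its x, y, z axes are parallel to the carrier's while seated.
- carrier_grip (a point): white fuse carrier: point on its axis, midway between its two orange catches, at mid-height of their thumb pads; 28 mm above the holder's top when seated. Pads' outer faces at y = +26 and -26 mm: 52 mm over both at rest, 38 mm fully pressed; pads 20 mm wide (x), 32 mm tall. Body between them 36 mm (x) by 18 mm (y); cap top 26 mm above this point. y from catch to catch, z up.
- carrier_foot (a point): centre of the carrier's underside, 60 mm below carrier_grip; seated, 32 mm below the holder's top, locked by the catches' barbs under the holder's lips, with about 1 mm of sideways play. The carrier weighs about 0.17 kg. Axes as carrier_grip.
- catch_a (a joint): travel of the orange catch on the carrier's +y side: 0 at rest (out, locked), 0.007 m fully pressed towards the carrier's middle; its barb comes free when pressed in 3 to 4.5 mm, so press fully. Spring 2.4 N at rest, 6.6 N fully pressed; springs back when let go.
- catch_b (a joint): the same for the catch on the carrier's -y side.
- jug: bystander: turquoise enamel jug, 92 mm diameter, 120 mm tall, handle on its +x side; origin at the centre of its underside.
- saucer: bystander: white saucer of brass tacks, 120 mm diameter, 17 mm tall; origin at the centre of its underside.
- pencil_box: bystander: blue tin pencil box, 60 (x) x 190 (y) x 28 mm, a tuning peg lying on it (41 mm in all); origin at the centre of its underside.
- spare_bulb: bystander: spare bulb lying in an open cardboard tray 52 (x) x 76 (y) mm, about 61 mm tall; origin at the centre of its underside.
Mind the look-alikes: they are no part of the job. Leave any pink or turquoise look-alike of the part that bears fuse_2_c alone.

How it is judged:
On the way, in this order (a step that is already met when the one before it is completed fails the run):
1. both loose fuses stand released on the two brass discs beside the middle one (((distance between fuse_1_c and spot_left below 0.036 m and horizontal distance between fuse_1_c and spot_left below 0.009 m and angle between each of fuse_1_c, fuse_2_c's own z axis and vertical below 0.15 rad and z of fuse_1_c in the frame of spot_left above 0.022 m and distance between fuse_2_c and spot_right below 0.036 m and horizontal distance between fuse_2_c and spot_right below 0.009 m and z of fuse_2_c in the frame of spot_right above 0.022 m) or (distance between fuse_1_c and spot_right below 0.036 m and horizontal distance between fuse_1_c and spot_right below 0.009 m and angle between each of fuse_1_c, fuse_2_c's own z axis and vertical below 0.15 rad and z of fuse_1_c in the frame of spot_right above 0.022 m and distance between fuse_2_c and spot_left below 0.036 m and horizontal distance between fuse_2_c and spot_left below 0.009 m and z of fuse_2_c in the frame of spot_left above 0.022 m)) and distance between fuse_mid_c and spot_mid below 0.036 m and horizontal distance between fuse_mid_c and spot_mid below 0.009 m and angle between fuse_mid_c's own z axis and vertical below 0.15 rad and z of fuse_mid_c in the frame of spot_mid above 0.022 m and contact force between the fingers and fuse_1 below 0.1 N and contact force between the fingers and fuse_2 below 0.1 N), for 0.2 s.
2. both catches are pressed in while the carrier still sits in its holder (value of joint each of catch_a, catch_b above 0.003 m and z of carrier_foot in the frame of holder_top below -0.022 m), for 0.1 s.
At the end, for the whole second after the job is handed in: The three fuses stand upright on the shelf, each within 9 mm of its place (loose ones either way round); the fingers hold the carrier still and upright (0.3 rad), both catches pressed over 3 mm, its foot over 50 mm above the holder's top, touching nothing else (((distance between fuse_1_c and spot_left below 0.036 m and horizontal distance between fuse_1_c and spot_left below 0.009 m and angle between each of fuse_1_c, fuse_2_c's own z axis and vertical below 0.15 rad and z of fuse_1_c in the frame of spot_left above 0.022 m and distance between fuse_2_c and spot_right below 0.036 m and horizontal distance between fuse_2_c and spot_right below 0.009 m and z of fuse_2_c in the frame of spot_right above 0.022 m) or (distance between fuse_1_c and spot_right below 0.036 m and horizontal distance between fuse_1_c and spot_right below 0.009 m and angle between each of fuse_1_c, fuse_2_c's own z axis and vertical below 0.15 rad and z of fuse_1_c in the frame of spot_right above 0.022 m and distance between fuse_2_c and spot_left below 0.036 m and horizontal distance between fuse_2_c and spot_left below 0.009 m and z of fuse_2_c in the frame of spot_left above 0.022 m)) and distance between fuse_mid_c and spot_mid below 0.036 m and horizontal distance between fuse_mid_c and spot_mid below 0.009 m and angle between fuse_mid_c's own z axis and vertical below 0.15 rad and z of fuse_mid_c in the frame of spot_mid above 0.022 m and value of joint each of catch_a, catch_b above 0.003 m and z of carrier_foot in the frame of holder_top above 0.05 m and angle between carrier_foot's own z axis and vertical below 0.3 rad and linear speed of carrier below 0.03 m/s and contact force between the fingers and carrier above 2 N and contact force between carrier and holder below 0.1 N and contact force between carrier and shelf below 0.1 N and contact force between carrier and table below 0.1 N and contact force between carrier and jug below 0.1 N and contact force between carrier and saucer below 0.1 N and contact force between carrier and pencil_box below 0.1 N and contact force between carrier and spare_bulb below 0.1 N); the arm keeps its last pose, push and grip.
It fails at once if the jug is pushed more than 25 mm or tipped (distance of jug from where it was at the start of the episode above 0.025 m or angle between jug's own z axis and vertical above 0.35 rad).
It fails at once if the saucer is pushed more than 25 mm or tipped (distance of saucer from where it was at the start of the episode above 0.025 m or angle between saucer's own z axis and vertical above 0.35 rad).
It fails at once if the pencil box is pushed more than 25 mm or tipped (distance of pencil_box from where it was at the start of the episode above 0.025 m or angle between pencil_box's own z axis and vertical above 0.35 rad).
It fails at once if the spare bulb is pushed more than 25 mm or tipped (distance of spare_bulb from where it was at the start of the episode above 0.025 m or angle between spare_bulb's own z axis and vertical above 0.35 rad).
It also fails if it takes over 62 s, if anything falls off the work surface, if the arm or the gripper's body presses on something with over 40 N, if the wrist force passes 120 N, or if a joint passes its speed limit or range.

## Working session

There is one attempt and no reset: what is moved stays moved. The work goes in short steps, Python scripts to look and compute and a tool call to move; the robot and the scene stay as the last step left them, time stands still between calls to the robot, and variables do not carry over. Pictures are saved under pics/ and viewed, and the job is handed in when it is done.

Besides the shell and the picture viewer there is one more tool, called by a JSON object that holds its "method" and its "body", one argument or row to a line. arm_command: Moves the arm, as the interface text tells. Its arguments: {"type":"object","properties":{"deltas":{"type":"array"},"fingers":{"type":"number"},"newtons":{"type":"number"}},"required":["deltas"]}

```bash
ls; mkdir -p pics; python3 - <<'E'
from workcell import sensors, read_camera, job, bot
import cv2, numpy as np
print(bot.grasp_offset, sensors.read_state())
for n in ("scene","side","wrist"):
    c=read_camera(n); cv2.imwrite(f"pics/{n}0.png",c["color"][:,:,::-1])
    print(n,{k:(np.round(v,4).tolist() if not np.isscalar(v) else v) for k,v in c.items() if k!="color"})
E
```

```text
pics
0.0187 {'time': 0.0, 'q': array([ 1.17809098e+00,  2.64781663e-01,  1.60536445e+00,  7.15316906e-06,
        1.27368761e+00, -3.69046038e-02]), 'joint_vel': array([ 0.00055928,  0.00023782,  0.0010692 , -0.00145156, -0.00292851,
       -0.00058943]), 'joint_torque': array([-1.14154056e-03, -5.15116274e+01, -3.67310965e+01,  1.05039981e-04,
        1.28384319e-02, -5.82606475e-06]), 'tool_pos': array([0.23485606, 0.63205471, 0.22994796]), 'tcp_rot': array([-1.35801117, -0.94183471,  0.94495792]), 'wrist_force': array([ 0.44801441,  1.58226871, -0.0048637 ]), 'torque': array([0.03750626, 0.00937413, 0.05534786]), 'width': 0.9988174071077616}
scene {'vfov': 57.859855830858336, 'cx': 280.73075831395005, 'cy': 211.42746520157868, 'R': [[0.0747, 0.9971, 0.0167], [0.6971, -0.0402, -0.7158], [-0.713, 0.0651, -0.6981]], 't': [-0.1413, -0.3434, 1.308]}
side {'vfov': 51.78804761211938, 'cx': 276.49885365579064, 'cy': 205.7583737236479, 'R': [[0.9826, -0.1853, 0.0101], [-0.1158, -0.6547, -0.747], [0.1451, 0.7329, -0.6647]], 't': [-0.5704, 0.167, 0.8858]}
wrist {'vfov': 65.83820621788152, 'cx': 279.7248510306134, 'cy': 212.28888361311917, 'T_tool_cam': [[1.0, -0.0013, 0.0007, -0.0006], [-0.001, -0.298, 0.9546, -0.1435], [-0.001, -0.9546, -0.298, 0.0765], [0.0, 0.0, 0.0, 1.0]]}
```

View pics/scene0.png

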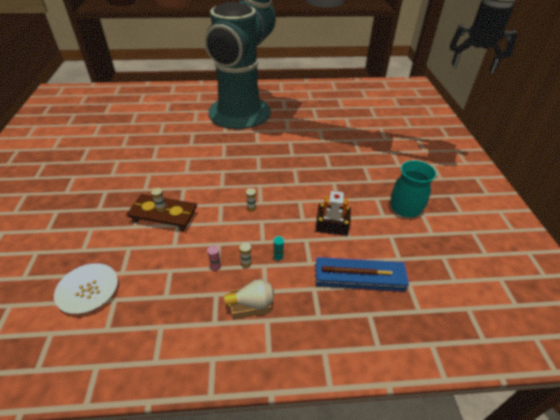

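View pics/side0.png

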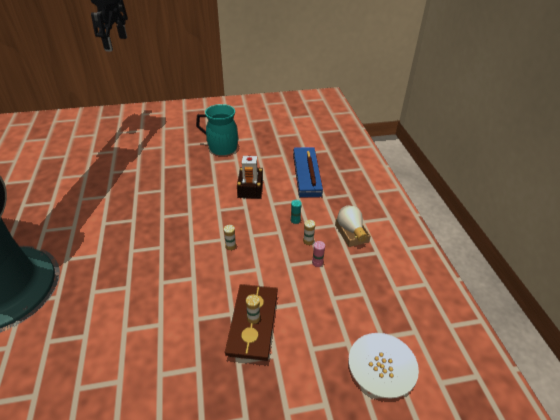

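View pics/wrist0.png

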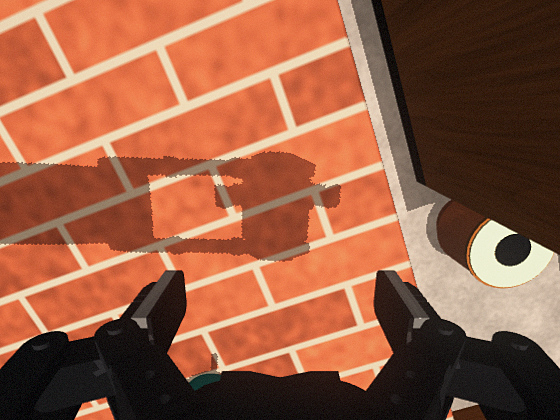

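```bash
python3 - <<'E'
import cv2
a=cv2.imread("pics/scene0.png"); cv2.imwrite("pics/sA.png",cv2.resize(a[170:320,110:310],None,fx=4,fy=4,interpolation=cv2.INTER_CUBIC))
cv2.imwrite("pics/sB.png",cv2.resize(a[170:300,290:450],None,fx=5,fy=4.6,interpolation=cv2.INTER_CUBIC)[:600])
b=cv2.imread("pics/side0.png"); cv2.imwrite("pics/dA.png",cv2.resize(b[210:360,190:390],None,fx=4,fy=4,interpolation=cv2.INTER_CUBIC))
cv2.imwrite("pics/dB.png",cv2.resize(b[90:240,190:390],None,fx=4,fy=4,interpolation=cv2.INTER_CUBIC))
E
```

```text
(no output)
```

View pics/sA.png

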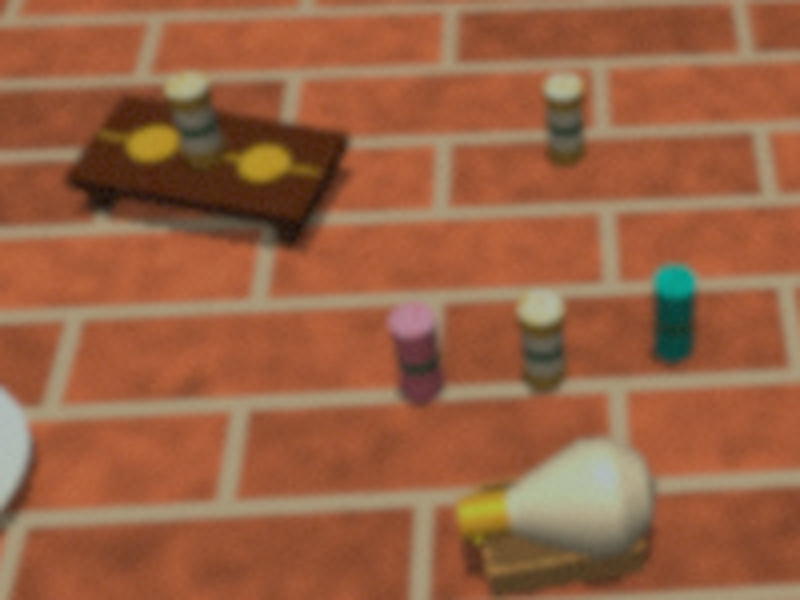

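View pics/sB.png

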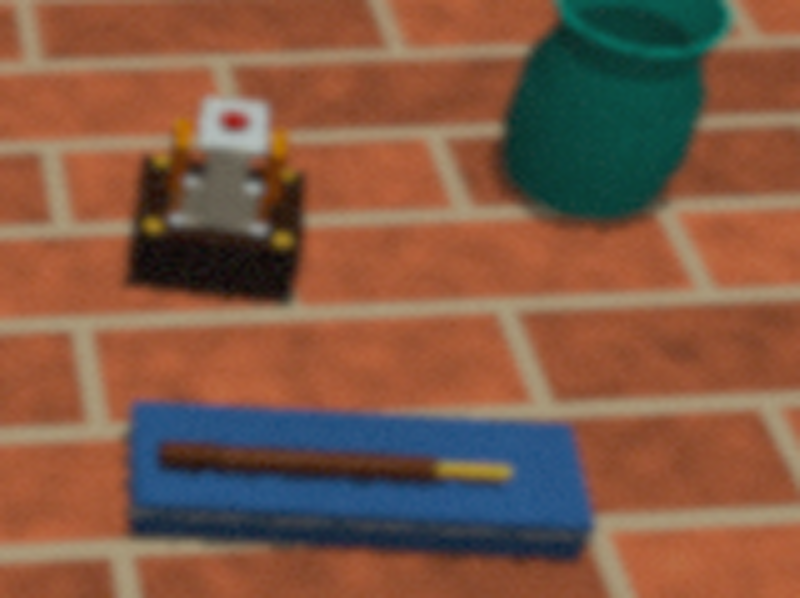

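View pics/dA.png

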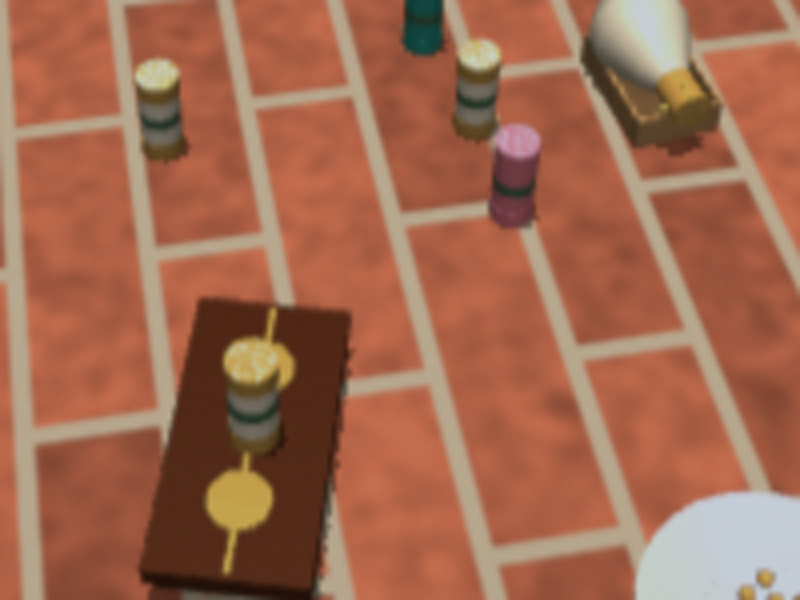

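View pics/dB.png

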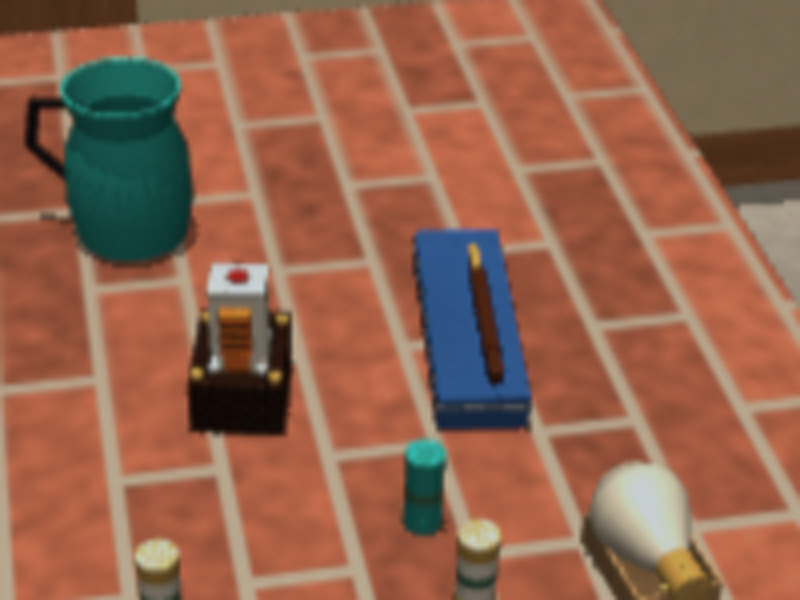

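```bash
cat > h.py <<'E'
from workcell import sensors, read_camera, job, bot
import cv2, numpy as np
from scipy.spatial.transform import Rotation as Ro
def K(c):
    f=c["color"].shape[0]/2/np.tan(np.radians(c["vfov"])/2)
    return np.array([[f,0,c["cx"]],[0,f,c["cy"]],[0,0,1]])
def ext(c,s=None):
    if "R" in c: return np.array(c["R"]),np.array(c["t"])
    T=np.eye(4);T[:3,:3]=Ro.from_rotvec(s["tcp_rot"]).as_matrix();T[:3,3]=s["tool_pos"]
    M=np.linalg.inv(T@np.array(c["T_tool_cam"])); return M[:3,:3],M[:3,3]
def onz(c,uv,z,s=None):
    R,t=ext(c,s); d=R.T@np.linalg.inv(K(c))@np.array([*uv,1.]); o=-R.T@t
    return o+d*(z-o[2])/d[2]
def tri(c1,u1,c2,u2):
    P=[K(c)@np.column_stack(ext(c)) for c in (c1,c2)]
    X=cv2.triangulatePoints(*P,np.array(u1,float),np.array(u2,float)).ravel(); return X[:3]/X[3]
def proj(c,X,s=None):
    R,t=ext(c,s); p=K(c)@(R@np.asarray(X)+t); return p[:2]/p[2]
E
python3 - <<'E'
from h import *
S=read_camera("scene");D=read_camera("side")
a=lambda u,v:((u+.5)/4-.5+110,(v+.5)/4-.5+170)
b=lambda u,v:((u+.5)/5-.5+290,(v+.5)/4.6-.5+170)
d=lambda u,v:((u+.5)/4-.5+190,(v+.5)/4-.5+210)
e=lambda u,v:((u+.5)/4-.5+190,(v+.5)/4-.5+90)
for n,p,q,z in [("fA",a(564,83),d(158,73),.056),("fB",a(541,306),d(478,55),.056),("mid",a(187,83),d(251,358),.086),
 ("right",a(154,144),d(239,500),.03),("left",a(264,163),d(276,365),.03),
 ("cap",b(236,122),e(238,276),.094),("d1",b(161,161),e(197,373),.04),("d2",b(289,177),e(204,316),.04),("d3",b(153,226),e(275,377),.04),("d4",b(283,239),e(282,319),.04)]:
    print(n,tri(S,p,D,q).round(4),onz(S,p,z).round(4),onz(D,q,z).round(4))
E
```

```text
fA [0.4808 0.0308 0.058 ] [0.4779 0.0311 0.056 ] [0.4811 0.0325 0.056 ]
fB [0.6562 0.0157 0.0561] [0.656  0.0157 0.056 ] [0.6562 0.0156 0.056 ]
mid [ 0.5014 -0.1853  0.0871] [ 0.5003 -0.1858  0.086 ] [ 0.5014 -0.1844  0.086 ]
right [ 0.4895 -0.2188  0.0293] [ 0.4905 -0.2186  0.03  ] [ 0.4894 -0.219   0.03  ]
left [ 0.5159 -0.1504  0.0328] [ 0.511  -0.1503  0.03  ] [ 0.517  -0.1498  0.03  ]
cap [0.5535 0.2263 0.0952] [0.5523 0.2266 0.094 ] [0.5536 0.2281 0.094 ]
d1 [0.5227 0.2019 0.0417] [0.5215 0.2019 0.04  ] [0.5227 0.2046 0.04  ]
d2 [0.5349 0.2629 0.0391] [0.5372 0.2617 0.04  ] [0.5344 0.263  0.04  ]
d3 [0.5701 0.1906 0.0411] [0.5691 0.1908 0.04  ] [0.5702 0.1922 0.04  ]
d4 [0.5836 0.2491 0.0417] [0.5818 0.2498 0.04  ] [0.584 0.251 0.04 ]
```

```bash
cat >> h.py <<'E'
def goto(x,y,z,jaw):
    "total tool-frame shift & turn (about tool y) from now to pose w/ tool x along angle jaw (mod pi)"
    s=sensors.read_state();R=Ro.from_rotvec(s["tcp_rot"]).as_matrix()
    sh=R.T@(np.array([x,y,z])-s["tool_pos"])
    a=np.arctan2(R[1,0],R[0,0]); d=(jaw-a+np.pi/2)%np.pi-np.pi/2
    print("pos",s["tool_pos"].round(4),"R",R.round(3).tolist(),"\nshift",sh.round(4),"jaw now",a.round(3),"turn about tool y",round(-d,3),"q",s["q"].round(2),"t",s["time"],"w",round(s["width"],3),"F",s["wrist_force"].round(1))
E
python3 - <<'E'
from h import *
S=read_camera("scene");D=read_camera("side")
a=lambda u,v:((u+.5)/4-.5+110,(v+.5)/4-.5+170)
for uv in [(413,320),(675,280)]: print(onz(S,a(*uv),.056))
goto(.48,.031,.2,-.31)
E
```

```text
[ 0.66157988 -0.05094975  0.056     ]
[0.64204859 0.08762335 0.056     ]
pos [0.2351 0.6326 0.231 ] R [[0.348, -0.0, -0.937], [0.937, -0.001, 0.348], [-0.001, -1.0, 0.0]] 
shift [-0.4785  0.0312 -0.4391] jaw now 1.215 turn about tool y 1.525 q [ 1.18  0.26  1.6  -0.    1.27 -0.04] t 0.35 w 0.999 F [ 0.1  0.1 -0.3]
```

{"method": "arm_command", "body": {
  "deltas": [
    [-0.04, 0, -0.0366, 0],
    [-0.04, 0, -0.0366, 0],
    [-0.04, 0, -0.0366, 0],
    [-0.04, 0, -0.0366, 0],
    [-0.04, 0, -0.0366, 0],
    [-0.04, 0, -0.0366, 0],
    [-0.04, 0, -0.0366, 0],
    [-0.04, 0, -0.0366, 0],
    [-0.04, 0, -0.0366, 0],
    [-0.04, 0, -0.0366, 0],
    [-0.04, 0.01, -0.0366, 0],
    [-0.04, 0.02, -0.0366, 0]
  ],
  "fingers": 0.06
}}

```text
time: 1.85
tool_pos: [0.4812, 0.0281, 0.2025]
tcp_rot: [-1.359, -0.946, 0.941]
wrist_force: [0.4, 0.5, -0.4]
width: 0.703
```

{"method": "arm_command", "body": {
  "deltas": [
    [0, 0, 0, 0.17],
    [0, 0, 0, 0.17],
    [0, 0, 0, 0.17],
    [0, 0, 0, 0.17],
    [0, 0, 0, 0.17],
    [0, 0, 0, 0.17],
    [0, 0, 0, 0.17],
    [0, 0, 0, 0.17],
    [0, 0, 0, 0.165],
    [0, 0, 0, 0]
  ]
}}

```text
time: 3.1
tool_pos: [0.4796, 0.0298, 0.2014]
tcp_rot: [-1.557, 0.242, -0.242]
wrist_force: [0.4, -0.2, 0.4]
width: 0.699
```

```bash
python3 - <<'E'
from h import *
goto(.48,.031,.2,-.31)
s=sensors.read_state();W=read_camera("wrist");cv2.imwrite("pics/w1.png",W["color"][:,:,::-1])
print(proj(W,(.48,.031,.056),s),proj(W,(.48,.031,.028),s),proj(W,(.48,.031,0),s))
E
```

```text
pos [0.4796 0.0298 0.2014] R [[0.953, 0.0, 0.303], [-0.303, 0.0, 0.953], [0.0, -1.0, 0.0]] 
shift [-0.      0.0014  0.0013] jaw now -0.308 turn about tool y 0.002 q [ 0.01 -0.09  2.04  0.    1.19  0.32] t 3.1 w 0.699 F [ 0.4 -0.2  0.4]
[280.167243  196.1642104] [280.11121766 189.19708187] [280.06371885 183.29028605]
```

View pics/w1.png

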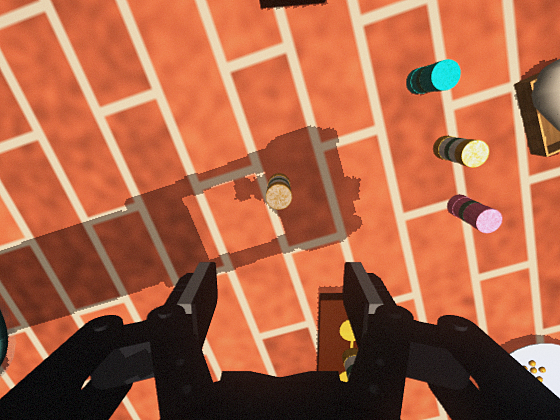

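{"method": "arm_command", "body": {
  "deltas": [
    [0, 0.04, 0.001, 0],
    [0, 0.05, 0, 0],
    [0, 0.045, 0, 0],
    [0, 0.03, 0, 0],
    [0, 0.018, 0, 0],
    [0, 0, 0, 0],
    [0, 0, 0, 0]
  ]
}}

```text
time: 4.03
tool_pos: [0.4807, 0.0308, 0.0191]
tcp_rot: [-1.557, 0.241, -0.243]
wrist_force: [0.8, 0.3, 0.6]
width: 0.703
```

{"method": "arm_command", "body": {
  "deltas": [
    [0, 0, 0, 0],
    [0, 0, 0, 0],
    [0, 0, 0, 0],
    [0, 0, 0, 0],
    [0, 0, 0, 0],
    [0, 0, 0, 0]
  ],
  "fingers": 0.01,
  "newtons": 25
}}

```text
time: 4.78
tool_pos: [0.4807, 0.0308, 0.0193]
tcp_rot: [-1.557, 0.242, -0.244]
wrist_force: [-2.3, 0.2, 5.7]
width: 0.273
```

```bash
python3 - <<'E'
from h import *
goto(.501,-.1848,.12,-.31)
S=read_camera("scene")["color"][:,:,::-1]; cv2.imwrite("pics/s2.png",cv2.resize(S[120:270,120:320],None,fx=4,fy=4))
E
```

```text
pos [0.4807 0.0308 0.0193] R [[0.952, 0.001, 0.305], [-0.305, 0.0, 0.952], [0.001, -1.0, 0.0]] 
shift [ 0.0852 -0.1007 -0.1991] jaw now -0.31 turn about tool y 0.0 q [0.01 0.14 2.19 0.   0.81 0.32] t 4.775 w 0.273 F [-2.3  0.2  5.7]
```

View pics/s2.png

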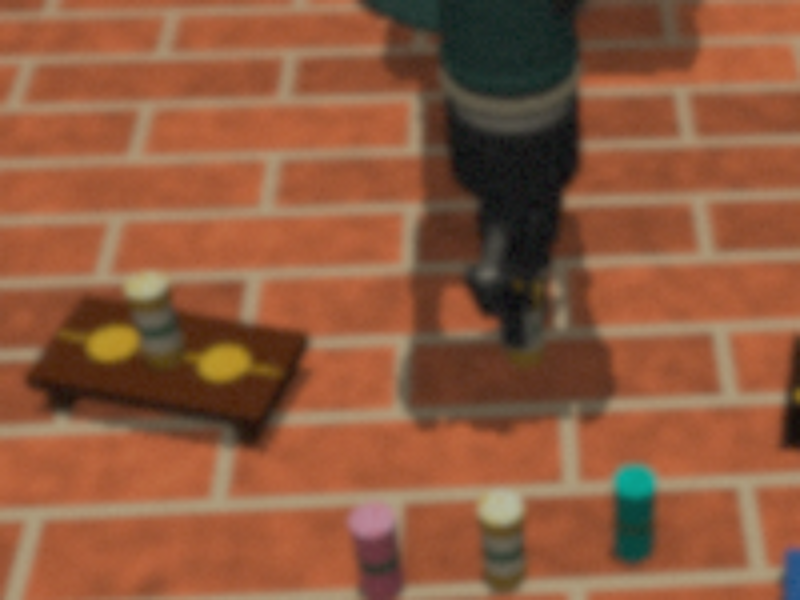

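{"method": "arm_command", "body": {
  "deltas": [
    [0, -0.02, 0, 0],
    [0, -0.04, 0, 0],
    [0, -0.04, 0, 0],
    [0.017, -0.04, -0.0326, 0],
    [0.017, 0, -0.0326, 0],
    [0.017, 0, -0.0326, 0],
    [0.017, 0, -0.0326, 0],
    [0.017, 0, -0.0324, 0],
    [0, 0, 0, 0],
    [0, 0, 0, 0]
  ]
}}

```text
time: 6.08
tool_pos: [0.5107, -0.1499, 0.1579]
tcp_rot: [-1.556, 0.245, -0.243]
wrist_force: [-0.3, -0.6, 0.3]
width: 0.272
```

```bash
python3 - <<'E'
from h import *
goto(.512,-.150,.16,-.31)
s=sensors.read_state();W=read_camera("wrist");cv2.imwrite("pics/w3.png",W["color"][:,:,::-1])
for p in [(.512,-.15,.03),(.501,-.185,.03),(.49,-.219,.03)]: print(proj(W,p,s))
E
```

```text
pos [ 0.5107 -0.1499  0.1579] R [[0.952, -0.001, 0.306], [-0.306, 0.001, 0.952], [-0.001, -1.0, 0.0]] 
shift [ 0.0012 -0.0021  0.0002] jaw now -0.311 turn about tool y -0.001 q [-0.33  0.05  1.99  0.    1.1  -0.02] t 6.075 w 0.272 F [-0.3 -0.6  0.3]
[281.83570665 202.35818022]
[282.04824463 241.59996679]
[281.91960725 277.11742078]
```

View pics/w3.png

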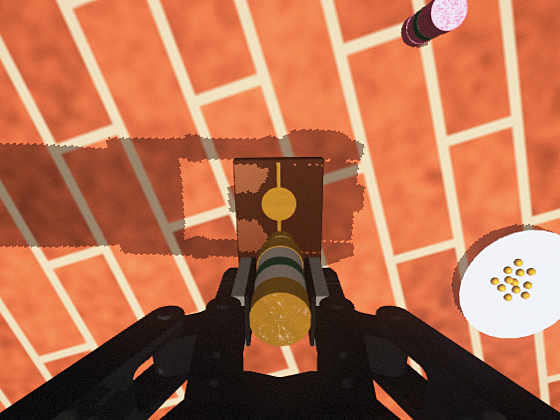

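```bash
python3 - <<'E'
from h import *
s=sensors.read_state();W=read_camera("wrist");I=W["color"]
cv2.imwrite("pics/w3c.png",cv2.resize(I[150:260,220:340,::-1],None,fx=5,fy=5))
h=cv2.cvtColor(I,cv2.COLOR_RGB2HSV);m=cv2.inRange(h,(15,140,90),(35,255,255))
n,l,st,c=cv2.connectedComponentsWithStats(m[150:225,240:320])
print(st[1:],c[1:]+[240,150])
for uv in [(279,204),(279,165),(239,158),(323,158)]: print(uv,onz(W,uv,.03,s).round(4))
E
```

```text
[[  21   13   35   62 1023]] [[278.51906158 201.60703812]]
(279, 204) [ 0.5092 -0.1503  0.03  ]
(279, 165) [ 0.5196 -0.1179  0.03  ]
(239, 158) [ 0.4896 -0.1022  0.03  ]
(323, 158) [ 0.5563 -0.1236  0.03  ]
```

View pics/w3c.png

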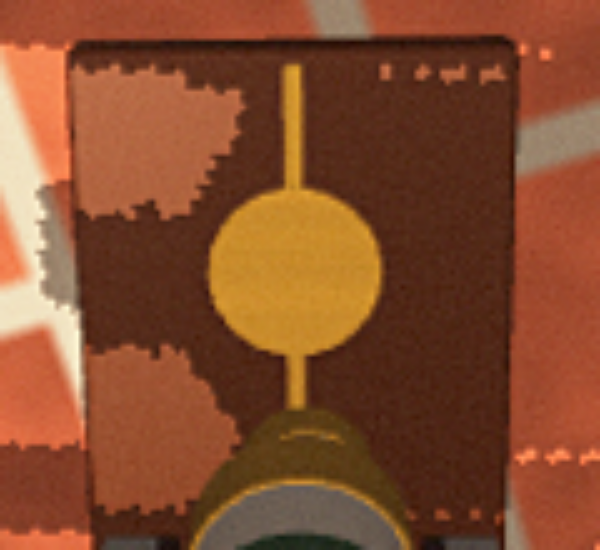

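{"method": "arm_command", "body": {
  "deltas": [
    [0, 0.03, 0, 0],
    [0, 0.03, 0, 0],
    [0, 0.025, 0, 0],
    [0, 0.015, 0, 0],
    [0, 0.0065, 0, 0],
    [0, 0, 0, 0],
    [0, 0, 0, 0]
  ]
}}

```text
time: 7.05
tool_pos: [0.5122, -0.1505, 0.0529]
tcp_rot: [-1.557, 0.242, -0.245]
wrist_force: [-0.2, -0.1, -0.4]
width: 0.27
```

```bash
python3 - <<'E'
from h import *
goto(.5103,-.1502,.0495,-.31)
s=sensors.read_state();
for n in ("side","scene"):
    W=read_camera(n);I=W["color"][:,:,::-1]
    u,v=proj(W,(.51,-.15,.05)).astype(int)
    cv2.imwrite(f"pics/p4{n}.png",cv2.resize(I[v-50:v+50,u-60:u+60],None,fx=5,fy=5,interpolation=cv2.INTER_CUBIC))
E
```

```text
pos [ 0.5122 -0.1505  0.0529] R [[0.952, 0.002, 0.305], [-0.305, -0.001, 0.952], [0.002, -1.0, -0.0]] 
shift [-0.0019  0.0034 -0.0003] jaw now -0.31 turn about tool y 0.0 q [-0.33  0.18  2.07 -0.    0.89 -0.02] t 7.05 w 0.27 F [-0.2 -0.1 -0.4]
```

View pics/p4scene.png

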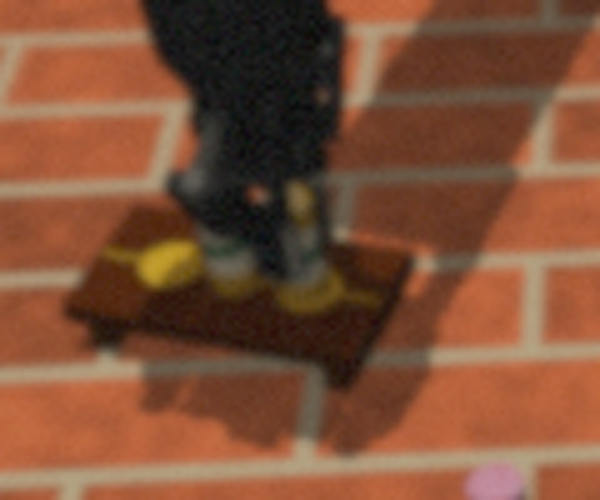

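View pics/p4side.png

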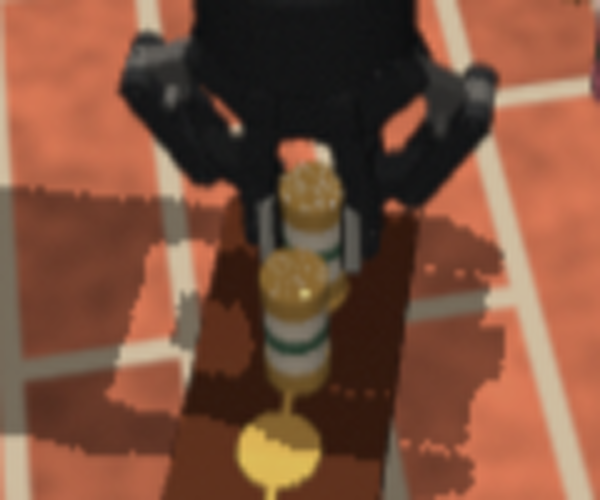

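{"method": "arm_command", "body": {
  "deltas": [
    [-0.001, 0.002, 0, 0],
    [0, 0.001, 0, 0],
    [0, 0, 0, 0],
    [0, 0, 0, 0]
  ]
}}

```text
time: 7.65
tool_pos: [0.5103, -0.15, 0.0493]
tcp_rot: [-1.557, 0.243, -0.243]
wrist_force: [-2.8, 0.4, 6.5]
width: 0.275
```

```bash
python3 - <<'E'
from h import *
goto(.5103,-.1502,.0495,-.31)
E
```

```text
pos [ 0.5103 -0.15    0.0493] R [[0.952, -0.0, 0.305], [-0.305, -0.0, 0.952], [0.0, -1.0, -0.0]] 
shift [ 0.0001 -0.0002 -0.0002] jaw now -0.31 turn about tool y -0.0 q [-0.33  0.18  2.07 -0.    0.89 -0.02] t 7.65 w 0.275 F [-2.8  0.4  6.5]
```

{"method": "arm_command", "body": {
  "deltas": [
    [0, 0, 0, 0],
    [0, 0, 0, 0],
    [0, 0, 0, 0],
    [0, 0, 0, 0]
  ],
  "fingers": 0.055
}}

```text
time: 8.15
tool_pos: [0.5102, -0.1499, 0.0486]
tcp_rot: [-1.557, 0.243, -0.243]
wrist_force: [0.6, -1.0, -0.2]
width: 0.643
```

{"method": "arm_command", "body": {
  "deltas": [
    [0, -0.03, 0, 0],
    [0, -0.04, 0, 0],
    [0, -0.04, 0, 0],
    [0, -0.03, 0, 0],
    [0, 0, 0, 0],
    [0, 0, 0, 0]
  ]
}}

```text
time: 8.9
tool_pos: [0.5097, -0.1497, 0.1879]
tcp_rot: [-1.557, 0.244, -0.242]
wrist_force: [0.1, -0.6, -0.7]
width: 0.645
```

```bash
python3 - <<'E'
from h import *
goto(.656,.0157,.19,-.31)
s=sensors.read_state();W=read_camera("wrist");cv2.imwrite("pics/w5.png",W["color"][:,:,::-1])
print([proj(W,p,s).round(1) for p in [(.5103,-.1502,.086),(.4995,-.1845,.086),(.4885,-.2188,.03)]])
E
```

```text
pos [ 0.5097 -0.1497  0.1879] R [[0.952, -0.001, 0.305], [-0.305, 0.0, 0.952], [-0.001, -1.0, -0.0]] 
shift [ 0.0889 -0.0022  0.2022] jaw now -0.31 turn about tool y 0.0 q [-0.33  0.03  1.96 -0.    1.16 -0.02] t 8.9 w 0.645 F [ 0.1 -0.6 -0.7]
[array([281.4, 211.7]), array([281.6, 253.4]), array([281.3, 262.8])]
```

View pics/w5.png

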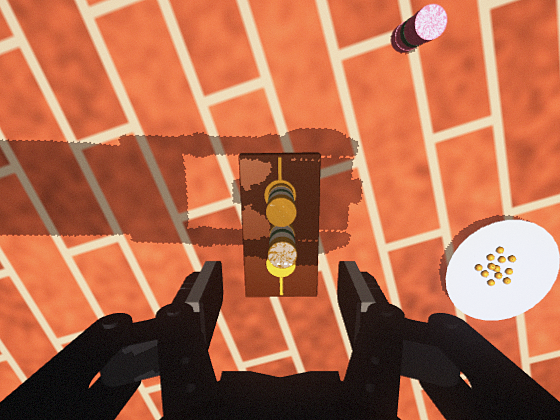

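{"method": "arm_command", "body": {
  "deltas": [
    [0.0178, 0, 0.0405, 0],
    [0.0178, 0, 0.0405, 0],
    [0.0178, 0, 0.0405, 0],
    [0.0178, 0, 0.0405, 0],
    [0.0178, 0, 0.0402, 0],
    [0, 0, 0, 0],
    [0, 0, 0, 0]
  ]
}}

```text
time: 9.82
tool_pos: [0.6554, 0.0154, 0.1867]
tcp_rot: [-1.558, 0.246, -0.24]
wrist_force: [-0.8, -0.8, 0.1]
width: 0.643
```

```bash
python3 - <<'E'
from h import *
goto(.656,.0157,.018,-.31)
s=sensors.read_state();W=read_camera("wrist");cv2.imwrite("pics/w6.png",W["color"][:,:,::-1])
print(proj(W,(.656,.0157,.056),s),[onz(W,(280+i,196+j),.056,s).round(4) for i,j in ((0,0),(10,0),(0,10))])
E
```

```text
pos [0.6554 0.0154 0.1867] R [[0.953, -0.004, 0.304], [-0.304, -0.0, 0.953], [-0.003, -1.0, -0.002]] 
shift [0.0011 0.1687 0.0008] jaw now -0.309 turn about tool y 0.001 q [-0.01  0.26  1.69 -0.    1.19  0.3 ] t 9.825 w 0.643 F [-0.8 -0.8  0.1]
[281.33936205 200.93582341] [array([0.6562, 0.0203, 0.056 ]), array([0.6645, 0.0176, 0.056 ]), array([0.6535, 0.0117, 0.056 ])]
```

View pics/w6.png

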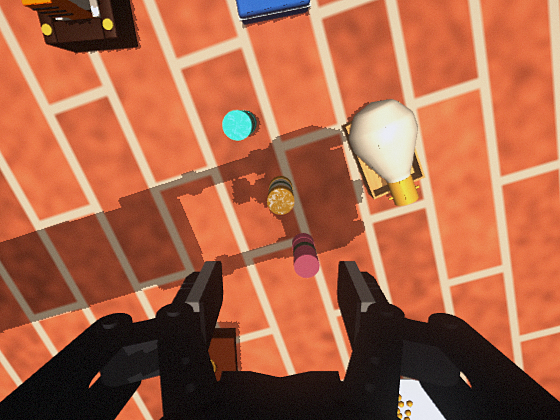

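{"method": "arm_command", "body": {
  "deltas": [
    [0, 0.04, 0.001, 0],
    [0, 0.05, 0, 0],
    [0, 0.04, 0, 0],
    [0, 0.025, 0, 0],
    [0, 0.0125, 0, 0],
    [0, 0, 0, 0],
    [0, 0, 0, 0]
  ]
}}

```text
time: 10.75
tool_pos: [0.6581, 0.0161, 0.0229]
tcp_rot: [-1.557, 0.242, -0.246]
wrist_force: [-0.1, -0.1, -0.3]
width: 0.644
```

{"method": "arm_command", "body": {
  "deltas": [
    [0, 0, 0, 0],
    [0, 0, 0, 0],
    [0, 0, 0, 0],
    [0, 0, 0, 0],
    [0, 0, 0, 0],
    [0, 0, 0, 0]
  ],
  "fingers": 0.01
}}

```text
time: 11.5
tool_pos: [0.6579, 0.0165, 0.0226]
tcp_rot: [-1.557, 0.242, -0.245]
wrist_force: [-0.2, -0.4, 5.8]
width: 0.276
```

```bash
python3 - <<'E'
from h import *
goto(.489,-.2188,.165,-.31)
E
```

```text
pos [0.6579 0.0165 0.0226] R [[0.952, 0.002, 0.305], [-0.305, -0.0, 0.952], [0.002, -1.0, 0.001]] 
shift [-0.0889 -0.1427 -0.2756] jaw now -0.31 turn about tool y 0.0 q [-0.01  0.42  1.81 -0.    0.91  0.3 ] t 11.5 w 0.276 F [-0.2 -0.4  5.8]
```

{"method": "arm_command", "body": {
  "deltas": [
    [0, -0.02, 0, 0],
    [0, -0.04, 0, 0],
    [0, -0.04, 0, 0],
    [0, -0.0427, 0, 0],
    [-0.0148, 0, -0.0459, 0],
    [-0.0148, 0, -0.0459, 0],
    [-0.0148, 0, -0.0459, 0],
    [-0.0148, 0, -0.0459, 0],
    [-0.0148, 0, -0.0459, 0],
    [-0.0149, 0, -0.0461, 0],
    [0, 0, 0, 0],
    [0, 0, 0, 0],
    [0, 0, 0, 0]
  ]
}}

```text
time: 13.12
tool_pos: [0.489, -0.218, 0.1643]
tcp_rot: [-1.557, 0.242, -0.243]
wrist_force: [0.5, 0.0, -0.2]
width: 0.269
```

```bash
python3 - <<'E'
from h import *
goto(.489,-.2188,.0526,-.31)
s=sensors.read_state();W=read_camera("wrist");cv2.imwrite("pics/w7.png",W["color"][:,:,::-1])
print([proj(W,p,s).round(1) for p in [(.5103,-.1502,.086),(.4995,-.1845,.086),(.489,-.2188,.03)]])
E
```

```text
pos [ 0.489  -0.218   0.1643] R [[0.953, 0.0, 0.304], [-0.304, 0.0, 0.953], [0.0, -1.0, 0.0]] 
shift [ 0.0002  0.1117 -0.0008] jaw now -0.309 turn about tool y 0.001 q [-0.47  0.05  1.97  0.    1.11 -0.16] t 13.125 w 0.269 F [ 0.5  0.  -0.2]
[array([279.9, 118.5]), array([280.1, 172.8]), array([280.5, 201.5])]
```

View pics/w7.png

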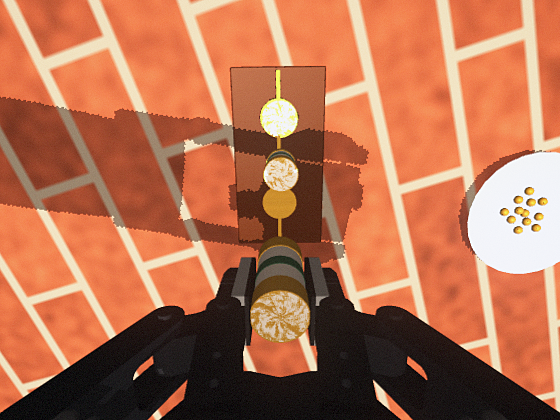

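{"method": "arm_command", "body": {
  "deltas": [
    [0, 0.03, -0.002, 0],
    [-0.0005, 0.03, 0, 0],
    [0, 0.025, 0, 0],
    [0, 0.015, 0, 0],
    [0, 0.008, 0, 0],
    [0, 0, 0, 0],
    [0, 0, 0, 0]
  ]
}}

```text
time: 14.05
tool_pos: [0.4881, -0.221, 0.057]
tcp_rot: [-1.558, 0.242, -0.245]
wrist_force: [0.4, -0.5, -0.3]
width: 0.272
```

```bash
python3 - <<'E'
from h import *
goto(.4885,-.2202,.0526,-.31)
s=sensors.read_state();
for n in ("side",):
    W=read_camera(n);I=W["color"][:,:,::-1]
    u,v=proj(W,(.49,-.22,.05)).astype(int)
    cv2.imwrite(f"pics/p8{n}.png",cv2.resize(I[v-70:v+50,u-60:u+60],None,fx=5,fy=5,interpolation=cv2.INTER_CUBIC))
E
```

```text
pos [ 0.4881 -0.221   0.057 ] R [[0.952, 0.002, 0.305], [-0.305, -0.001, 0.952], [0.002, -1.0, -0.0]] 
shift [0.0001 0.0044 0.0009] jaw now -0.31 turn about tool y 0.0 q [-0.47  0.18  2.06  0.    0.9  -0.16] t 14.05 w 0.272 F [ 0.4 -0.5 -0.3]
```

View pics/p8side.png

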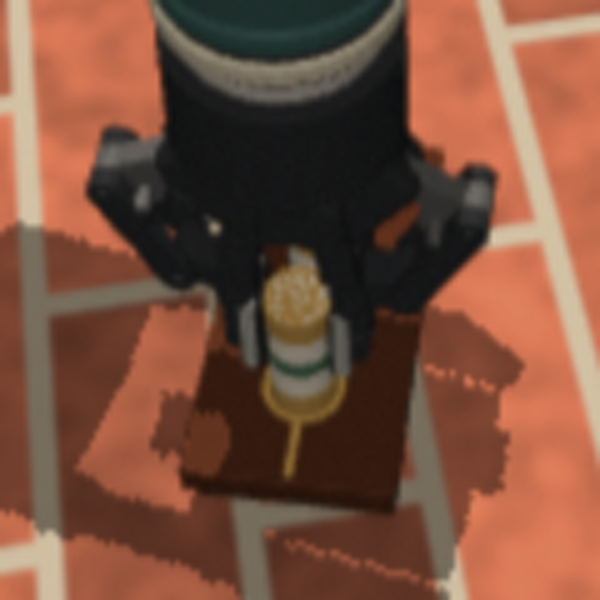

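Fuse is centred over the disc; lower the last 4–5 mm.

{"method": "arm_command", "body": {
  "deltas": [
    [0, 0.003, 0, 0],
    [0, 0.0015, 0, 0],
    [0, 0, 0, 0],
    [0, 0, 0, 0]
  ]
}}

```text
time: 14.6
tool_pos: [0.4875, -0.2209, 0.0525]
tcp_rot: [-1.557, 0.243, -0.244]
wrist_force: [-2.3, 0.1, 5.5]
width: 0.275
```

{"method": "arm_command", "body": {
  "deltas": [
    [0, 0, 0, 0],
    [0, 0, 0, 0],
    [0, 0, 0, 0],
    [0, 0, 0, 0]
  ],
  "fingers": 0.055
}}

```text
time: 15.1
tool_pos: [0.4871, -0.2206, 0.0513]
tcp_rot: [-1.557, 0.243, -0.243]
wrist_force: [-0.1, 0.3, -0.3]
width: 0.644
```

{"method": "arm_command", "body": {
  "deltas": [
    [0, -0.03, 0, 0],
    [0, -0.04, 0, 0],
    [0, -0.04, 0, 0],
    [0, -0.03, 0, 0],
    [0, 0, 0, 0],
    [0, 0, 0, 0]
  ]
}}

```text
time: 15.85
tool_pos: [0.4866, -0.2204, 0.1905]
tcp_rot: [-1.557, 0.244, -0.242]
wrist_force: [-0.3, 0.0, -0.3]
width: 0.646
```

```bash
python3 - <<'E'
from h import *
goto(.553,.2265,.2,-.23+np.pi/2)
s=sensors.read_state();W=read_camera("wrist");cv2.imwrite("pics/w9.png",W["color"][:,:,::-1])
E
```

```text
pos [ 0.4866 -0.2204  0.1905] R [[0.952, -0.001, 0.305], [-0.305, 0.001, 0.952], [-0.001, -1.0, 0.0]] 
shift [-0.0731 -0.0093  0.4458] jaw now -0.31 turn about tool y 1.491 q [-0.47  0.03  1.95 -0.    1.17 -0.16] t 15.85 w 0.646 F [-0.3  0.  -0.3]
```

View pics/w9.png

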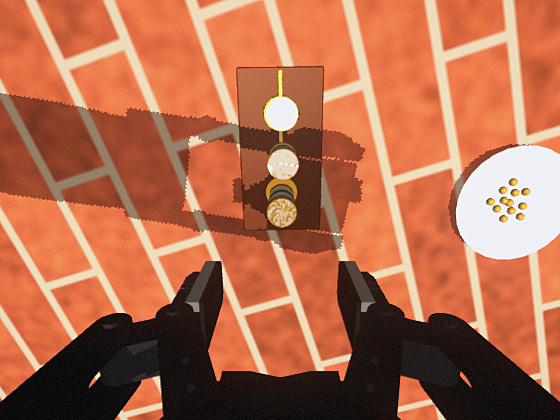

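{"method": "arm_command", "body": {
  "deltas": [
    [-0.0081, -0.01, 0.0495, 0],
    [-0.0081, 0, 0.0495, 0],
    [-0.0081, 0, 0.0495, 0],
    [-0.0081, 0, 0.0495, 0],
    [-0.0081, 0, 0.0495, 0],
    [-0.0081, 0, 0.0495, 0],
    [-0.0081, 0, 0.0495, 0],
    [-0.0081, 0, 0.0495, 0],
    [-0.0081, 0, 0.0495, 0],
    [0, 0, 0, 0]
  ],
  "fingers": 0.0854
}}

```text
time: 17.15
tool_pos: [0.5526, 0.2286, 0.1991]
tcp_rot: [-1.558, 0.243, -0.238]
wrist_force: [-0.8, -0.7, -0.3]
width: 0.999
```

{"method": "arm_command", "body": {
  "deltas": [
    [0, 0, 0, -0.165],
    [0, 0, 0, -0.165],
    [0, 0, 0, -0.165],
    [0, 0, 0, -0.165],
    [0, 0, 0, -0.165],
    [0, 0, 0, -0.165],
    [0, 0, 0, -0.165],
    [0, 0, 0, -0.165],
    [0, 0, 0, -0.165],
    [0, 0, 0, -0.165],
    [0, 0, 0, 0]
  ]
}}

```text
time: 18.52
tool_pos: [0.5528, 0.2244, 0.1999]
tcp_rot: [-1.31, -1.033, 1.038]
wrist_force: [-0.4, 0.4, 0.2]
width: 1.002
```

```bash
python3 - <<'E'
from h import *
goto(.553,.2265,.2,-.23+np.pi/2)
s=sensors.read_state();W=read_camera("wrist");I=W["color"][:,:,::-1];cv2.imwrite("pics/w10.png",I)
cv2.imwrite("pics/w10c.png",cv2.resize(I[110:260,190:370],None,fx=4,fy=4,interpolation=cv2.INTER_CUBIC))
print(proj(W,(.553,.2265,.094),s))
S=read_camera("scene")["color"][:,:,::-1]; cv2.imwrite("pics/s10.png",cv2.resize(S[150:300,110:310],None,fx=4,fy=4))
E
```

```text
pos [0.5528 0.2244 0.1999] R [[0.231, -0.003, -0.973], [0.973, -0.001, 0.231], [-0.002, -1.0, 0.002]] 
shift [ 0.0021 -0.0001  0.0003] jaw now 1.337 turn about tool y -0.003 q [ 0.34  0.14  1.81 -0.    1.19 -0.99] t 18.525 w 1.002 F [-0.4  0.4  0.2]
[283.00820141 210.69606943]
```

View pics/w10.png

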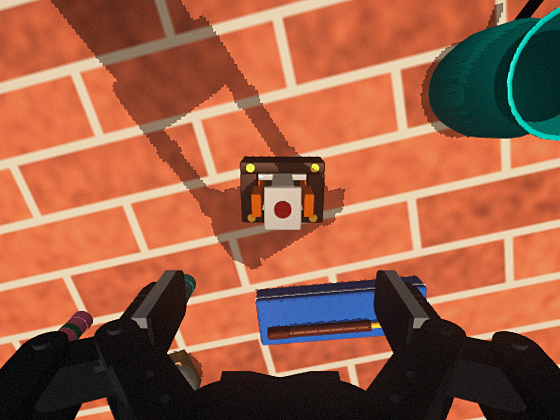

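View pics/w10c.png

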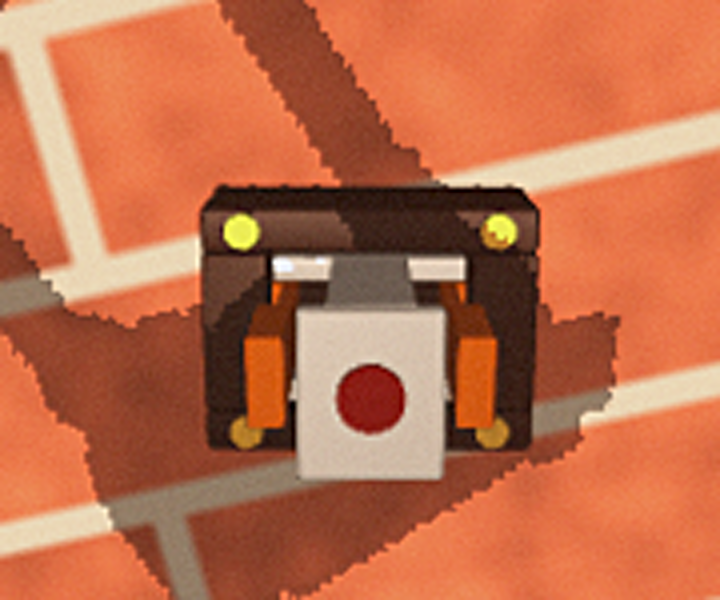

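View pics/s10.png

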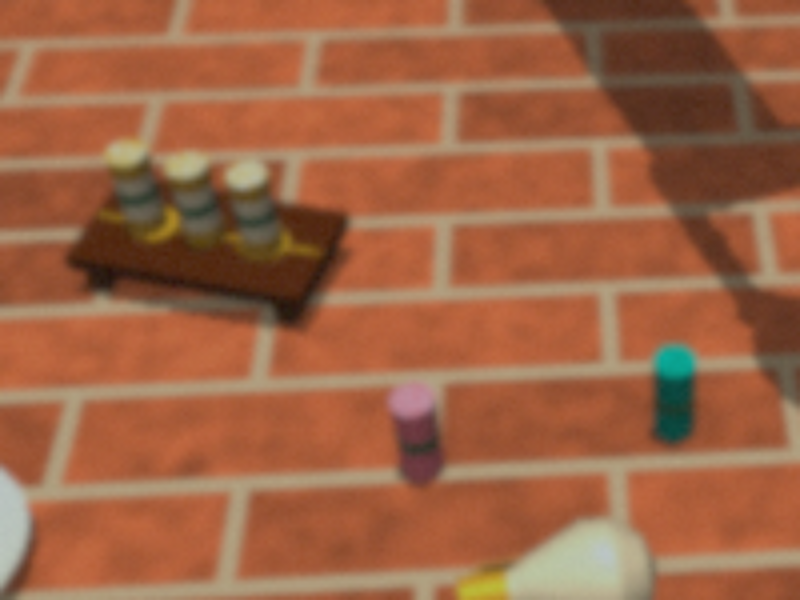

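```bash
python3 - <<'E'
from h import *
S=read_camera("scene");D=read_camera("side")
a=lambda u,v:((u+.5)/4-.5+110,(v+.5)/4-.5+150)
for n,p,z in [("R",(130,153),.086),("M",(189,165),.086),("L",(249,175),.086),("discR",(154,224),.03),("discL",(264,243),.03)]:
    print(n,onz(S,a(*p),z).round(4))
I=D["color"][:,:,::-1];cv2.imwrite("pics/d11.png",cv2.resize(I[260:370,200:310],None,fx=5,fy=5,interpolation=cv2.INTER_CUBIC))
E
```

```text
R [ 0.4895 -0.22    0.086 ]
M [ 0.5021 -0.1843  0.086 ]
L [ 0.5128 -0.1489  0.086 ]
discR [ 0.4905 -0.2186  0.03  ]
discL [ 0.511  -0.1503  0.03  ]
```

View pics/d11.png

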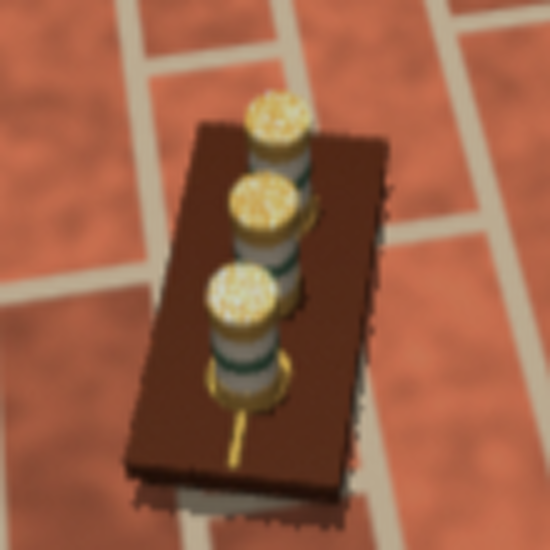

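{"method": "arm_command", "body": {
  "deltas": [
    [0.002, 0.03, 0, 0],
    [0, 0.04, 0, 0],
    [0, 0.035, 0, 0],
    [0, 0.025, 0, 0],
    [0, 0.015, 0, 0],
    [0, 0, 0, 0],
    [0, 0, 0, 0],
    [0, 0, 0, 0]
  ]
}}

```text
time: 19.73
tool_pos: [0.5553, 0.2282, 0.058]
tcp_rot: [-1.31, -1.04, 1.035]
wrist_force: [-0.1, -0.0, -0.2]
width: 0.998
```

```bash
python3 - <<'E'
from h import *
goto(.553,.2265,.051,-.23+np.pi/2)
S=read_camera("scene")["color"][:,:,::-1]; cv2.imwrite("pics/s12.png",cv2.resize(S[150:250,270:410],None,fx=5,fy=5,interpolation=cv2.INTER_CUBIC))
S=read_camera("side")["color"][:,:,::-1]; cv2.imwrite("pics/d12.png",cv2.resize(S[110:220,190:310],None,fx=5,fy=5,interpolation=cv2.INTER_CUBIC))
E
```

```text
pos [0.5553 0.2282 0.058 ] R [[0.229, 0.003, -0.973], [0.973, 0.001, 0.229], [0.001, -1.0, -0.002]] 
shift [-0.0022  0.007   0.0018] jaw now 1.34 turn about tool y -0.001 q [ 0.35  0.29  1.92 -0.    0.93 -0.99] t 19.725 w 0.998 F [-0.1 -0.  -0.2]
```

View pics/s12.png

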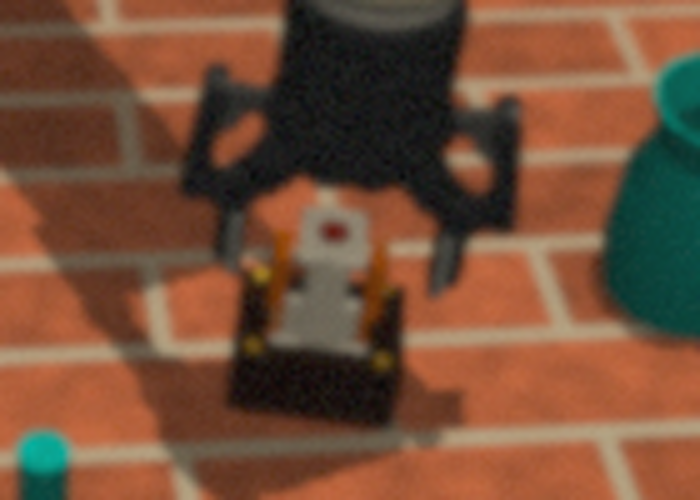

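View pics/d12.png

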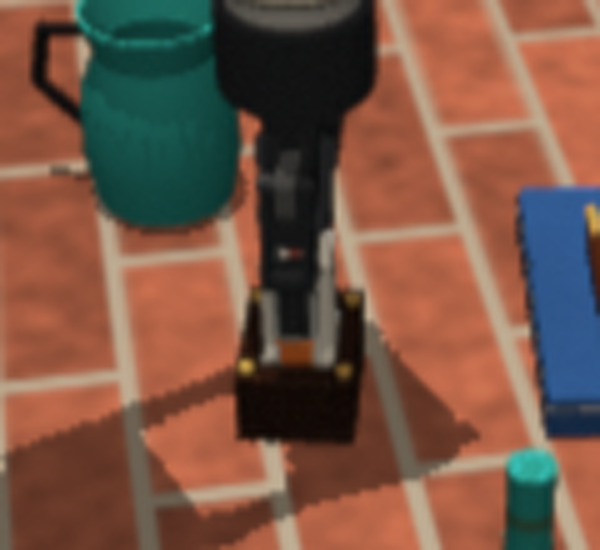

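{"method": "arm_command", "body": {
  "deltas": [
    [-0.002, 0.003, 0.0015, 0],
    [0, 0.003, 0, 0],
    [0, 0, 0, 0],
    [0, 0, 0, 0]
  ]
}}

```text
time: 20.32
tool_pos: [0.5521, 0.2262, 0.0503]
tcp_rot: [-1.309, -1.037, 1.038]
wrist_force: [-1.0, 0.6, -0.1]
width: 1.001
```

```bash
python3 - <<'E'
from h import *
goto(.553,.2265,.051,-.23+np.pi/2)
E
```

```text
pos [0.5521 0.2262 0.0503] R [[0.229, -0.0, -0.973], [0.973, -0.0, 0.229], [-0.0, -1.0, 0.0]] 
shift [ 0.0005 -0.0007 -0.0008] jaw now 1.34 turn about tool y -0.001 q [ 0.35  0.29  1.93 -0.    0.92 -0.99] t 20.325 w 1.001 F [-1.   0.6 -0.1]
```

{"method": "arm_command", "body": {
  "deltas": [
    [0, 0, 0, 0],
    [0, 0, 0, 0],
    [0, 0, 0, 0],
    [0, 0, 0, 0],
    [0, 0, 0, 0],
    [0, 0, 0, 0],
    [0, 0, 0, 0],
    [0, 0, 0, 0]
  ],
  "fingers": 0.02,
  "newtons": 40
}}

```text
time: 21.32
tool_pos: [0.5534, 0.2266, 0.0526]
tcp_rot: [-1.31, -1.04, 1.036]
wrist_force: [-2.0, -0.7, 8.9]
width: 0.392
```

```bash
python3 - <<'E'
from h import *
goto(.553,.2265,.051,-.23+np.pi/2)
print(sensors.read_state()["width"]*85.4)
S=read_camera("scene")["color"][:,:,::-1]; cv2.imwrite("pics/s13.png",cv2.resize(S[150:250,270:410],None,fx=5,fy=5,interpolation=cv2.INTER_CUBIC))
E
```

```text
pos [0.5534 0.2266 0.0526] R [[0.229, 0.002, -0.974], [0.974, 0.001, 0.229], [0.001, -1.0, -0.002]] 
shift [-0.0001  0.0016  0.0003] jaw now 1.34 turn about tool y -0.001 q [ 0.35  0.29  1.93 -0.    0.92 -0.99] t 21.325 w 0.392 F [-2.  -0.7  8.9]
33.507614973252565
```

View pics/s13.png

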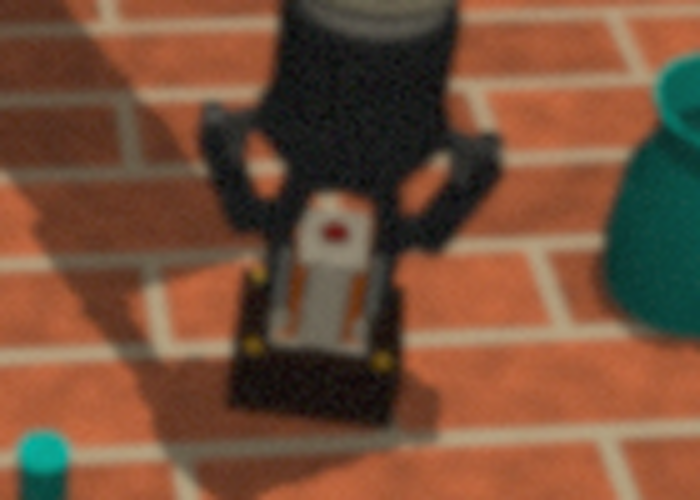

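{"method": "arm_command", "body": {
  "deltas": [
    [0, -0.005, 0, 0],
    [0, -0.01, 0, 0],
    [0, -0.01, 0, 0],
    [0, -0.01, 0, 0],
    [0, -0.01, 0, 0],
    [0, 0, 0, 0]
  ]
}}

```text
time: 22.12
tool_pos: [0.5532, 0.2266, 0.097]
tcp_rot: [-1.31, -1.04, 1.036]
wrist_force: [0.7, -0.0, -2.2]
width: 0.389
```

```bash
python3 - <<'E'
from h import *
goto(.553,.2265,.160,-.23+np.pi/2)
S=read_camera("scene")["color"][:,:,::-1]; cv2.imwrite("pics/s14.png",cv2.resize(S[130:250,270:410],None,fx=5,fy=5,interpolation=cv2.INTER_CUBIC))
E
```

```text
pos [0.5532 0.2266 0.097 ] R [[0.229, 0.002, -0.973], [0.973, 0.001, 0.229], [0.001, -1.0, -0.002]] 
shift [-0.    -0.063  0.   ] jaw now 1.34 turn about tool y -0.001 q [ 0.35  0.24  1.9  -0.    1.   -0.99] t 22.125 w 0.389 F [ 0.7 -0.  -2.2]
```

View pics/s14.png

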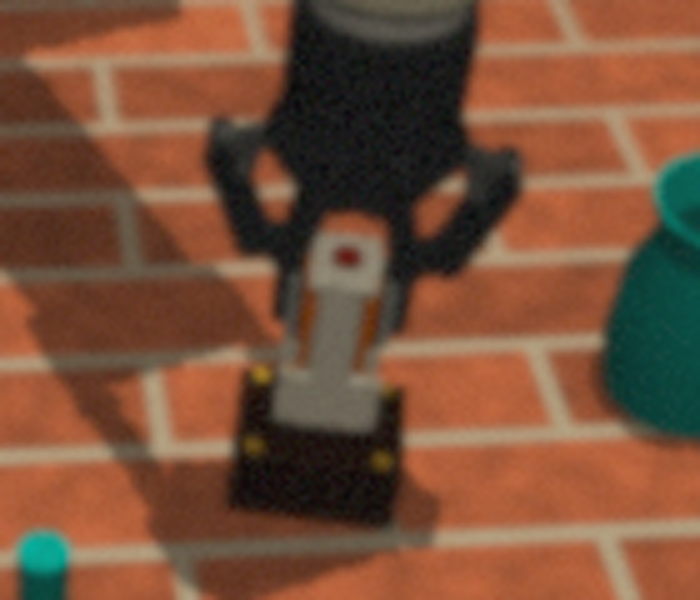

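{"method": "arm_command", "body": {
  "deltas": [
    [0, -0.012, 0, 0],
    [0, -0.015, 0, 0],
    [0, -0.015, 0, 0],
    [0, -0.015, 0, 0],
    [0, -0.01, 0, 0],
    [0, 0, 0, 0],
    [0, 0, 0, 0],
    [0, 0, 0, 0],
    [0, 0, 0, 0],
    [0, 0, 0, 0],
    [0, 0, 0, 0]
  ]
}}

```text
time: 23.55
tool_pos: [0.5522, 0.2262, 0.1624]
tcp_rot: [-1.31, -1.037, 1.038]
wrist_force: [-0.1, 0.6, -2.0]
width: 0.395
```

```bash
python3 - <<'E'
from h import *
goto(.553,.2265,.160,-.23+np.pi/2)
S=read_camera("scene")["color"][:,:,::-1]; cv2.imwrite("pics/s15.png",S)
cv2.imwrite("pics/s15c.png",cv2.resize(S[130:250,270:410],None,fx=5,fy=5,interpolation=cv2.INTER_CUBIC))
D=read_camera("side")["color"][:,:,::-1]; cv2.imwrite("pics/d15.png",D)
cv2.imwrite("pics/d15c.png",cv2.resize(D[90:210,190:310],None,fx=5,fy=5,interpolation=cv2.INTER_CUBIC))
E
```

```text
pos [0.5522 0.2262 0.1624] R [[0.229, -0.0, -0.973], [0.973, -0.0, 0.229], [-0.0, -1.0, 0.0]] 
shift [ 0.0005  0.0024 -0.0007] jaw now 1.34 turn about tool y -0.001 q [ 0.35  0.17  1.85 -0.    1.12 -0.99] t 23.55 w 0.395 F [-0.1  0.6 -2. ]
```

View pics/s15.png

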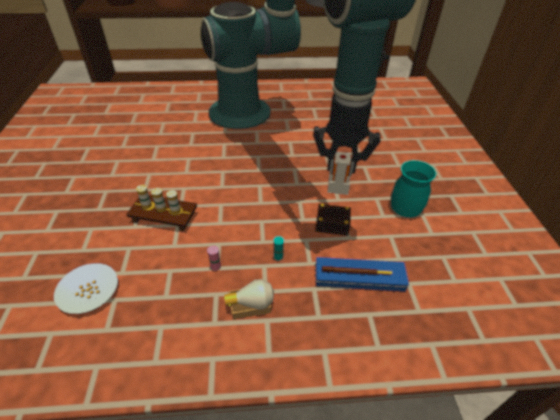

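View pics/s15c.png

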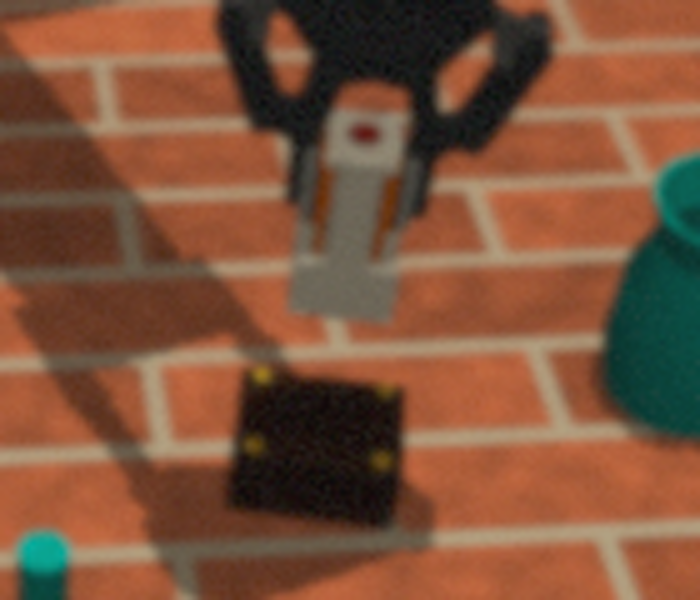

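View pics/d15c.png

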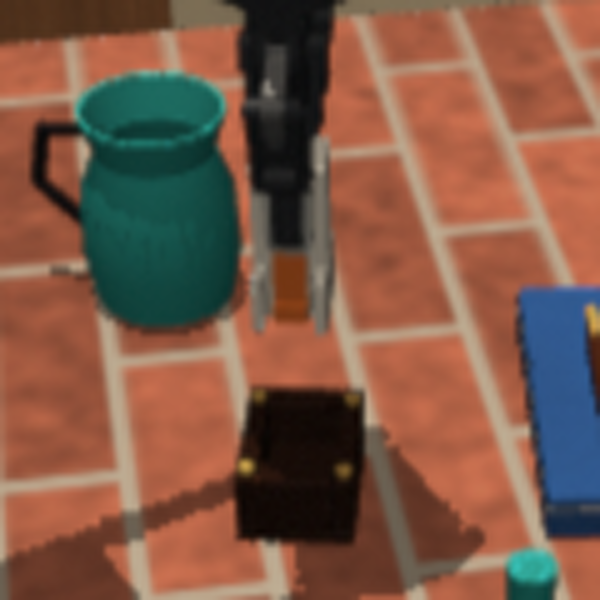

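View pics/d15.png

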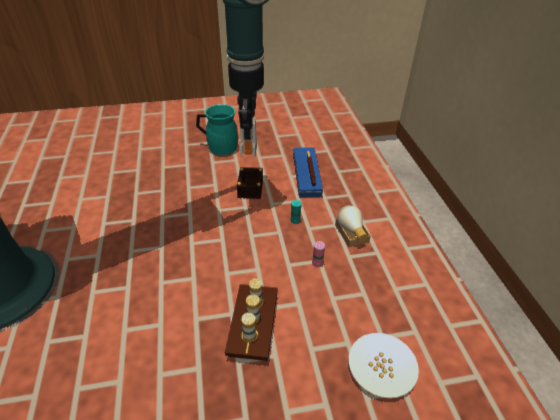

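```bash
python3 - <<'E'
from h import *
S=read_camera("scene")
print("cap z guess", [onz(S,((363.5)/5-.5+270,(132.5)/5-.5+130),z).round(3).tolist() for z in (.19,.2,.21)])
print(job.finish_job()); s=sensors.read_state(); print(s["time"],s["tool_pos"],s["width"],s["wrist_force"])
E
```

```text
cap z guess [[0.531, 0.23, 0.19], [0.545, 0.227, 0.2], [0.558, 0.223, 0.21]]
the job is handed in; nothing more can be done
None
the job is handed in; nothing more can be done
```

The job is handed in: both spare fuses stand on the brass discs, and the arm is holding the carrier clear of its holder by the pinched catches. The interface gave no verdict, so this rests on my own last checks. The last logged time, just before handing in, was about 23.6 s of the 62 s allowed.

- **Fuses:** One spare stands on each side of the middle fuse. The camera showed all three upright and evenly spaced, each within about 2–3 mm of its place (9 mm allowed).
- **Carrier:** I pinched the catches at 40 N and lifted it straight up. The final pictures show it upright and touching nothing. Its foot is about 78 mm above the holder's top, judging from the arm's rise; a camera check of the cap height (about 0.205 m) agrees. The wrist force reads about 2 N downward, roughly the carrier's weight.
- **Bystanders:** The jug, saucer, pencil box, spare bulb and the two look-alikes appear in the same places in the last pictures as in the first.

One reading disagreed: with the catches pressed, the finger opening read about 33.5 mm rather than the expected 38 mm. The carrier came free without resistance and didn't slip, so I took the catches as fully pressed. I had no direct reading of how far they travelled.

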